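# Find the high lobe of a cam with a plunger indicator

### The arm

A 7-joint arm with a two-finger parallel gripper is mounted at the origin on a cart in front of the work surface, level with it; the furniture and walls round the work are solid. World frame = base frame: x ahead of the robot, y to its left, z up, the work surface at z = 0. Lengths are in m, angles in rad, forces in N, time in s.
With the tool pointing down it reaches from about 0.4 to 0.85 m from the base axis. Payload 4.5 kg.
Tool frame: the origin (TCP) lies at the very end of the fingers, on their centre line; the grasp point (between the pads) lies 19 mm behind it; y points along the fingers, x is the direction in which the jaws open and shut, and the axes are right-handed (so a half turn about y gives the same grasp; the last joint's range is limited). The gripper opens to 88 mm and grips with 3 to 60 N. Pads are 18 mm wide; open, the fingers measure 123 mm over their backs; the gripper's body (75 mm by 187 mm) begins 45 mm behind the grasp point.
Start: joints at [-1.239, 0.689, -0.195, 1.565, 0.157, 0.902, -0.215], TCP at [0.183, 0.598, 0.239] pointing down, gripper open.
Joint ranges: [-3.01, 3.01], [-0.46, 2.08], [-1.47, 1.51], [0.13, 2.56], [-1, 4.14], [0.04, 2.09], [-2.66, 2.66]. Speed limits (rad/s): [2.57, 2.57, 3.14, 3.14, 3.14, 3.14, 3.14].

### API

Orientations are given as a unit quaternion [x, y, z, w].
In Python, from plant import r gives the robot as it stands.
- The arm moves only by the shell command python3 -m inch 'ROWS' [OPENING] [FORCE]. ROWS is JSON, a list of rows, each a list of 6 numbers: the shift along the tool's x, y, z in mm, then the turn, a rotation vector about the tool's x, y, z in rad. In form: [[x, y, z, ax, ay, az], ...]. A call has 1 to 12 rows; each row shifts and turns the commanded pose from where the row before left it, along the tool's axes as they then stand; what a row does not reach is not made up. A row lasts 1/12 s, in which the tool goes at most 41.7 mm and 7.16 degrees, less where a joint would pass 70% of its speed; a pose out of reach is approached as far as the arm can. A call is refused whole if a number of a shift passes 41.7 or a number of a turn 0.125, either way. A call with a gripper value outside its range is refused whole. OPENING is the finger opening in mm, from 0 to 88.1, set as the call begins (- or left out, the last holds). The fingers move at their own pace and stop on an object; FORCE is the grip in N (left out, the last holds). Time passes only in rows, so rows that do not move let the fingers close. It gives the time, the measured TCP pose, the force and the opening at its end, in the units of the state.
- r.get_state(): the state, without advancing time (a new reading comes with each control period).
- r.snapshot(name): name is "side" or "top"; returns a dict with "img" (384x512x3 uint8, red, green, blue), "range_z" (384x512 float32, m along the optical axis (not along the pixel's ray), 0 where there is no reading), "mtx" (3x3 intrinsics, pixels), "k1" (the pictures are not rectified: a ray, as slopes to the right and down, at radius r is drawn at 1 + k1 r^2 times it, then the intrinsics apply), "camera_from_world" (4x4, takes a point from world to camera coordinates). Camera axes: x right, y down, z forward; pixel columns grow to the right and rows downward; lengths in m; the calibration is good to about 2 mm. A picture is of the moment at which its call begins.
- r.finish_job(): hands the job in, once; it reports no verdict.
The state is a dict: "clock": time; "q": joint angles; "qd": joint speeds; "joint_torque": joint torques, N m; "tool_pos": TCP position; "eef_rot": TCP orientation; "contact_force": force on the tool from outside, world axes, zero at the start; "moment": the same for the moment, N m; "opening": opening from 0.0 (shut) to 1.0 (fully open).
Only numpy, scipy, OpenCV 4.12 (cv2) and the standard library are available. Lean on these libraries where they do the work, as an engineer would, in place of code of your own. Each camera call takes 0.05 s, during which the arm holds its last target.

### The job

Check the cam plate's lift: first slide the dial indicator by its upright tab fully home against its stop, so that its sprung plunger presses on the round back of the cam. Then, with the plunger pressing, turn the cam by its crank handle until the plunger rides on the top of the higher of the two lobes, and let go there.

Things in the scene. Friction and masses are not known exactly. Their poses are not given: they have to be found in the camera images.
- tab (a point): Middle of the upright steel tab on the dial indicator's slide, 75 mm above the bench. Tab 40 mm wide, 12 mm thick along the slide, top 22 mm above this point. Tab, dial (56 mm across, centre 63 mm nearer the spindle, top 58 mm high), plunger and spindle lie on one line. It slides straight to the spindle (5 N friction), starts 223-235 mm from it, stop at 195 mm.
- spindle (a point): Vertical axis of the cam at its top face, 53 mm above the bench; fixed. The cam is a flat steel plate 18 mm thick with a round back of 55 mm radius and two opposite rounded lobes: the higher reaches 75 mm from the axis, the lower 64 mm. It turns stiffly (3 to 5 N at the crank) and stays where left. The hub nut stands 8 mm above the cam.
- crank_grip (a point): Centre of the cam's crank handle, upright, black, round, 16 mm thick, 50 mm tall, free to spin on its pin, 42 mm from the axis; this point is 85 mm above the bench. From above, the higher lobe is a quarter turn clockwise of it, the lower a quarter turn anticlockwise. It starts beyond the spindle from the indicator; 55 to 125 degrees clockwise brings the higher lobe to the plunger.
- plunger (a joint): The indicator's reading: how far its plunger is pushed in, in m (0 free, 0.028 at most; light spring, 0.4 to 1.5 N). With the slide home it reads about 0.004 on the cam's round back, 0.013 on top of the lower lobe and 0.024 on top of the higher lobe. The plunger points at the spindle, 44 mm above the bench.

How it is judged:
On the way, in this order (a step that is already met when the one before it is completed fails the run):
1. the indicator is home against its stop and its plunger presses on the round back of the cam (horizontal distance between tab and spindle below 0.2 m and value of joint plunger between 0.001 and 0.01 m), for 0.2 s.
2. with the indicator still home, the plunger rides on the higher lobe (horizontal distance between tab and spindle below 0.2 m and value of joint plunger above 0.019 m), for 0.2 s.
At the end, for the whole second after the job is handed in: The indicator slide is home to within 5 mm of its stop, and the plunger is at rest on the top of the higher lobe: it reads more than 0.019 m (its full lift is about 0.024 m), which is the lobe's top within about 12 degrees (all of step 2 and velocity of joint plunger between -0.005 and 0.005 m/s); the robot touches nothing.
It also fails if it takes over 45 s, if anything falls off the work surface, if the arm or the gripper's body presses on something with over 40 N, if the wrist force passes 120 N, or if a joint passes its speed limit or range.

## Working session

There is one attempt and no reset: what is moved stays moved. The work goes in short steps, Python scripts to look and compute and a shell command to move; the robot and the scene stay as the last step left them, time stands still between calls to the robot, and variables do not carry over. Pictures are saved under pics/ and viewed, and the job is handed in when it is done.

```bash
ls; mkdir -p pics; cat > h.py <<'E'
import numpy as np,cv2
from plant import r
def snap(name,fn):
    s=r.snapshot(name); cv2.imwrite('pics/'+fn,s['img'][:,:,::-1]); 
    np.savez('pics/'+fn[:-4]+'.npz',**{k:s[k] for k in('img','range_z','mtx','k1','camera_from_world')}); return s
def cloud(s):
    K=np.array(s['mtx']);k1=float(s['k1']);h,w=s['range_z'].shape
    u,v=np.meshgrid(np.arange(w),np.arange(h))
    p=np.stack([u,v],-1).reshape(-1,1,2).astype(float)
    n=cv2.undistortPoints(p,K,np.array([k1,0,0,0,0.])).reshape(h,w,2)
    z=s['range_z'];P=np.dstack([n[...,0]*z,n[...,1]*z,z])
    T=np.linalg.inv(np.array(s['camera_from_world']))
    W=P@T[:3,:3].T+T[:3,3]; W[z==0]=np.nan
    return W
E
python3 - <<'E'
from h import *
for n in('top','side'):
    s=snap(n,n+'0.png'); print(s['mtx'],s['k1'],np.linalg.inv(s['camera_from_world'])[:3,3])
print(r.get_state())
E
```

```text
pics
[[390.94371759   0.         254.03680128]
 [  0.         390.94371759 187.73949614]
 [  0.           0.           1.        ]] -0.12034780151116412 [ 0.49030712 -0.0366801   0.93486419]
[[350.4881358    0.         250.85734071]
 [  0.         350.4881358  192.94949076]
 [  0.           0.           1.        ]] 0.026818380510305027 [0.43405497 0.70075718 0.44855229]
{'clock': 0.1, 'q': array([-1.23920717,  0.68987657, -0.19453584,  1.56623156,  0.15731689,
        0.90248455, -0.21511644]), 'qd': array([ 0.00114441, -0.00225227,  0.00148283, -0.00383513,  0.0011266 ,
       -0.00016772,  0.00093052]), 'joint_torque': array([-2.85260983e-03, -5.28505218e+01, -1.27134886e+00, -1.53840280e+01,
       -5.25498705e-02,  1.86880141e-03,  2.54021410e-05]), 'tool_pos': array([0.18325267, 0.59694838, 0.23800758]), 'eef_rot': array([ 0.56899401,  0.41988818, -0.42074851, -0.56825208]), 'contact_force': array([-0.06581013, -1.59596427,  0.56759541]), 'moment': array([ 0.02572739, -0.0145469 , -0.01555048]), 'opening': 0.999077143927415}
```

View pics/top0.png

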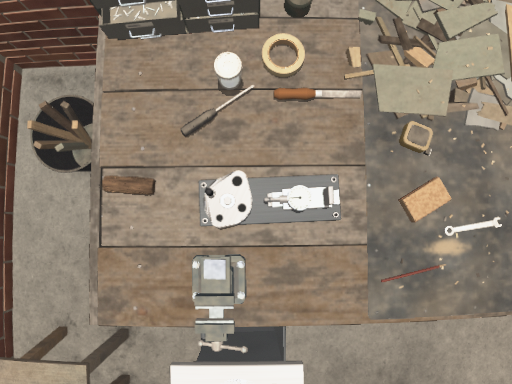

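View pics/side0.png

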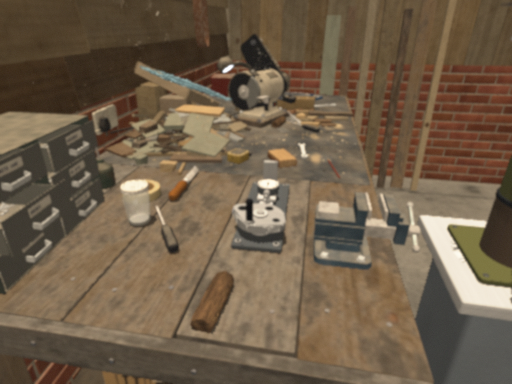

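```bash
python3 - <<'E'
import numpy as np
from scipy.spatial.transform import Rotation as R
print(R.from_quat([0.56899401,  0.41988818, -0.42074851, -0.56825208]).as_matrix().round(3))
E
```

```text
[[ 0.293 -0.    -0.956]
 [ 0.956 -0.002  0.293]
 [-0.002 -1.    -0.   ]]
```

The top view shows the plate: cam around (228,200), black crank at about (210,192) left of it, indicator dial at (300,198), tab near (333,197). The vise lies below, at (218,275). Next I'll measure these.

```bash
python3 - <<'E'
from h import *
s=dict(np.load('pics/top0.npz')); W=cloud(s)
im=cv2.resize(s['img'][160:240,190:350,::-1],None,fx=5,fy=5,interpolation=cv2.INTER_CUBIC);cv2.imwrite('pics/crop0.png',im)
for v in range(180,222,4):
    print(v,' '.join('%d'%(1000*W[v,u,2]) if np.isfinite(W[v,u,2]) else 'x' for u in range(196,346,3)))
for u,v in((228,200),(210,190),(300,198),(333,197)): print(u,v,W[v,u])
s=dict(np.load('pics/side0.npz')); 
im=cv2.resize(s['img'][165:265,215:335,::-1],None,fx=6,fy=6,interpolation=cv2.INTER_CUBIC);cv2.imwrite('pics/crops0.png',im)
E
```

```text
180 2 11 13 12 12 12 11 54 51 55 53 52 53 52 53 52 52 50 13 11 14 12 13 13 13 15 14 12 13 12 13 13 13 12 12 16 14 14 14 12 12 13 14 13 14 18 14 14 -1 0
184 -2 11 15 16 12 49 51 53 54 56 52 51 51 54 51 51 54 53 14 12 10 13 11 14 12 15 13 12 12 10 14 13 12 15 12 15 13 12 12 14 11 11 14 11 15 13 14 13 -2 -1
188 -1 13 12 13 109 56 54 53 51 52 54 53 55 52 52 54 52 51 13 15 12 12 11 13 13 14 13 12 13 12 30 29 56 58 56 56 56 55 28 30 30 31 33 67 96 93 13 13 0 1
192 1 11 11 105 105 110 56 56 53 51 52 51 53 54 54 52 54 53 51 13 13 12 13 13 13 12 20 22 20 29 29 57 57 56 56 57 59 56 57 32 30 29 31 65 93 96 20 21 1 0
196 -1 10 11 53 54 55 50 51 54 58 56 56 57 52 50 54 54 51 54 13 12 14 11 11 28 30 20 23 52 52 50 54 60 54 58 56 58 56 54 32 x 30 33 66 x 97 22 21 0 -1
200 -3 11 13 52 55 52 52 54 54 59 62 61 58 50 54 53 52 54 51 16 14 10 12 50 45 46 44 19 47 51 51 54 55 58 55 57 56 57 55 32 29 29 32 59 97 97 20 x -1 -1
204 -3 0 13 50 55 54 54 52 52 58 58 56 57 54 52 53 52 53 52 13 13 15 11 12 26 28 23 23 21 26 31 55 58 58 56 55 54 57 34 32 32 31 30 59 81 91 13 15 -1 1
208 0 0 10 51 53 55 53 51 54 52 53 53 53 56 56 52 53 50 55 15 12 12 14 10 14 16 14 15 12 11 29 30 29 57 57 58 53 13 10 11 14 13 12 11 13 12 11 12 11 2
212 0 0 14 14 54 57 54 52 51 53 52 52 55 50 55 51 55 52 x 13 14 10 14 10 12 11 13 12 12 14 10 8 12 12 13 15 12 12 13 12 14 14 13 14 13 15 17 16 12 0
216 2 0 12 16 12 52 56 51 55 52 55 53 53 52 52 53 53 11 13 14 13 11 10 12 12 11 14 14 11 13 12 12 9 14 11 14 14 12 11 14 12 13 10 11 14 12 15 16 14 1
220 0 0 15 19 11 54 55 51 53 52 52 51 54 54 55 51 13 12 18 13 14 10 15 14 11 11 11 12 15 10 12 15 14 14 11 14 14 15 14 9 13 11 13 11 10 -1 0 0 0 1
228 200 [0.53806581 0.01290664 0.06432552]
210 190 [0.55725603 0.04857394 0.10795902]
300 198 [ 0.54125971 -0.14850083  0.06014293]
333 197 [ 0.54060975 -0.21581654  0.0958402 ]
```

View pics/crop0.png

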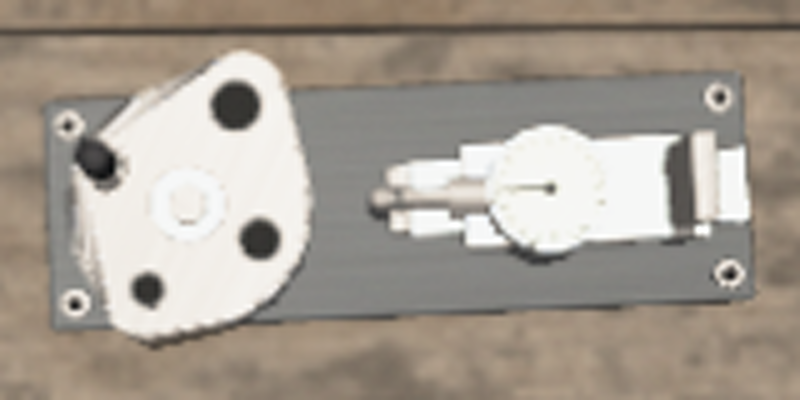

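View pics/crops0.png

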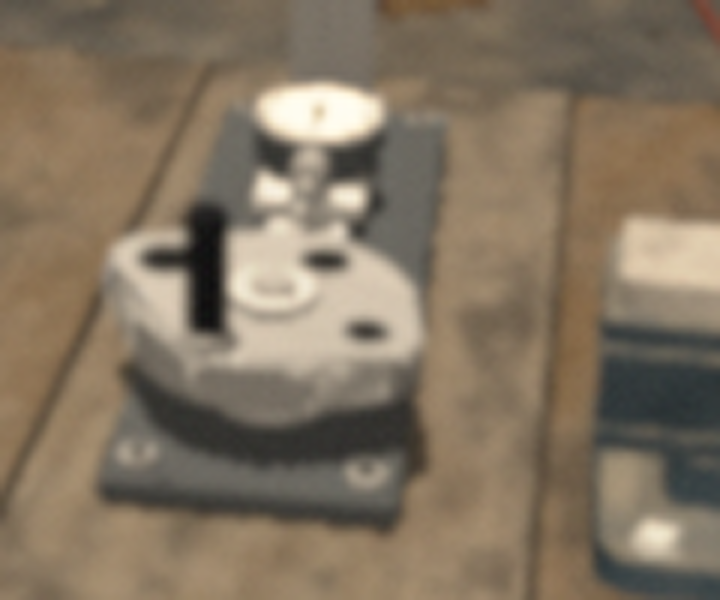

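```bash
cat >> h.py <<'E'
def ray(s,u,v,z):
    n=cv2.undistortPoints(np.array([[[u,v]]],float),np.array(s['mtx']),np.array([float(s['k1']),0,0,0,0.])).reshape(2)
    T=np.linalg.inv(np.array(s['camera_from_world']));d=T[:3,:3]@[n[0],n[1],1];o=T[:3,3]
    return o+d*(z-o[2])/d[2]
def crop(u,v): return (u+.5)/5-.5+190,(v+.5)/5-.5+160
E
python3 - <<'E'
from h import *
s=dict(np.load('pics/top0.npz')); 
W=cloud(s)
g=lambda u,v,z:ray(s,*crop(u,v),z)
hub=g(187,205,.061);cr=g(95,153,.110);dial=g(549,188,.058);tab=g(705,175,.097)
print(hub,cr,dial,tab)
print(np.linalg.norm((cr-hub)[:2]),np.linalg.norm((dial-hub)[:2]),np.linalg.norm((tab-hub)[:2]))
m=(W[...,2]>.088)&(W[...,0]>.5)&(W[...,0]<.6)&(W[...,1]<-.1); P=W[m];print(len(P),P.mean(0),P.min(0),P.max(0))
m=(W[...,2]>.098)&(W[...,0]>.5)&(W[...,0]<.6)&(W[...,1]>-.05)&(W[...,1]<.1); P=W[m];print(len(P),P.mean(0),P.min(0),P.max(0))
d=(hub-tab)[:2];print('dir',d/np.linalg.norm(d)); d=(hub-dial)[:2];print('dir',d/np.linalg.norm(d))
# cam centroid outline
m=(abs(W[...,2]-.053)<.006)&(abs(W[...,0]-.54)<.1)&(abs(W[...,1]-.012)<.09);P=W[m]-hub
a=np.degrees(np.arctan2(P[:,1],P[:,0]));R=np.hypot(P[:,0],P[:,1])
for b in range(-180,180,15):
    k=(a>=b)&(a<b+15);print(b+7,R[k].max().round(4),end='; ')
E
```

```text
[0.53692382 0.01534077 0.061     ] [0.55669232 0.05133481 0.11      ] [ 0.54320299 -0.14745172  0.058     ] [ 0.54579149 -0.21045521  0.097     ]
0.04106536269076306 0.16291354932206709 0.22597004431186618
109 [ 0.54552068 -0.2096843   0.09609181] [ 0.52570644 -0.21659937  0.0897076 ] [ 0.56461565 -0.20385975  0.09989395]
47 [0.5558519  0.05227683 0.10720826] [0.54882524 0.04456623 0.10128822] [0.56396282 0.0594447  0.1108515 ]
dir [-0.03924267  0.99922971]
dir [-0.03854293  0.99925695]
-173 0.0547; -158 0.0538; -143 0.0547; -128 0.0549; -113 0.0553; -98 0.0555; -83 0.0924; -68 0.0571; -53 0.0634; -38 0.0759; -23 0.076; -8 0.0697; 7 0.059; 22 0.0553; 37 0.0553; 52 0.0553; 67 0.0535; 82 0.0545; 97 0.0537; 112 0.0534; 127 0.0549; 142 0.0611; 157 0.0621; 172 0.0584;
```

```bash
cat >> h.py <<'E'
from scipy.spatial.transform import Rotation as Rot
def plan(tgt,theta,n):
    "rows from current measured pose to tgt pos, tool-x world angle theta deg, tool down"
    st=r.get_state();p=st['tool_pos'];q=Rot.from_quat(st['eef_rot']);M=q.as_matrix()
    c,s_=np.cos(np.radians(theta)),np.sin(np.radians(theta))
    T=Rot.from_matrix(np.array([[c,0,-s_],[s_,0,c],[0,-1,0]]))
    rv=(q.inv()*T).as_rotvec();tgt=np.array(tgt)
    R=q
    for i in range(n):
        d=R.inv().apply((tgt-p)/n)*1000; print(np.r_[d.round(1),(rv/n).round(4)].tolist())
        R=R*Rot.from_rotvec(rv/n)
E
python3 - <<'E'
from h import *
plan([.47,.36,.23],2.25,11)
W=cloud(dict(np.load('pics/top0.npz')))
for nm,b in dict(vise=(.25,.48,-.1,.15),path=(.3,.8,-.35,.5)).items():
    m=(W[...,0]>b[0])&(W[...,0]<b[1])&(W[...,1]>b[2])&(W[...,1]<b[3]);P=W[m];print(nm,np.percentile(P[:,2],99.5),P[P[:,2]>.08].max(0))
E
```

```text
[-12.9, 0.8, -31.2, 0.0001, 0.1122, -0.0001]
[-9.4, 0.7, -32.5, 0.0001, 0.1122, -0.0001]
[-5.7, 0.7, -33.3, 0.0001, 0.1122, -0.0001]
[-1.9, 0.7, -33.8, 0.0001, 0.1122, -0.0001]
[1.9, 0.7, -33.8, 0.0001, 0.1122, -0.0001]
[5.7, 0.7, -33.3, 0.0001, 0.1122, -0.0001]
[9.3, 0.7, -32.5, 0.0001, 0.1122, -0.0001]
[12.9, 0.7, -31.2, 0.0001, 0.1122, -0.0001]
[16.3, 0.7, -29.6, 0.0001, 0.1122, -0.0001]
[19.6, 0.7, -27.6, 0.0001, 0.1122, -0.0001]
[22.5, 0.7, -25.2, 0.0001, 0.1122, -0.0001]
vise 0.12507970103898705 [0.41458987 0.08121009 0.12827195]
path 0.12216854692927223 [0.56461565 0.08121009 0.12649976]
```

```bash
python3 -m inch '[[-13,0,-31,0,0.112,0],[-9.5,0,-32.5,0,0.112,0],[-6,0,-33,0,0.112,0],[-2,0,-34,0,0.112,0],[2,0,-34,0,0.112,0],[6,0,-33,0,0.112,0],[9.5,0,-32.5,0,0.112,0],[13,0,-31,0,0.112,0],[16,0,-29.5,0,0.112,0],[19.5,0,-27.5,0,0.112,0],[22.5,0,-25,0,0.112,0],[0,0,0,0,0,0]]' 0 20
python3 - <<'E'
from h import *
plan([.55,-.255,.2],2.25,18)
E
```

```text
clock: 1.1
tool_pos: [0.4762, 0.354, 0.2387]
eef_rot: [0.709, 0.011, -0.007, -0.705]
contact_force: [1.2, -0.5, -0.2]
opening: 0.112
[3.2, 2.3, -33.9, 0.0003, -0.0008, 0.0003]
[3.2, 2.3, -33.9, 0.0003, -0.0008, 0.0003]
[3.2, 2.3, -33.9, 0.0003, -0.0008, 0.0003]
[3.1, 2.3, -33.9, 0.0003, -0.0008, 0.0003]
[3.1, 2.3, -33.9, 0.0003, -0.0008, 0.0003]
[3.1, 2.3, -33.9, 0.0003, -0.0008, 0.0003]
[3.1, 2.3, -33.9, 0.0003, -0.0008, 0.0003]
[3.0, 2.3, -33.9, 0.0003, -0.0008, 0.0003]
[3.0, 2.3, -33.9, 0.0003, -0.0008, 0.0003]
[3.0, 2.2, -33.9, 0.0003, -0.0008, 0.0003]
[3.0, 2.2, -33.9, 0.0003, -0.0008, 0.0003]
[2.9, 2.2, -33.9, 0.0003, -0.0008, 0.0003]
[2.9, 2.2, -34.0, 0.0003, -0.0008, 0.0003]
[2.9, 2.2, -34.0, 0.0003, -0.0008, 0.0003]
[2.9, 2.2, -34.0, 0.0003, -0.0008, 0.0003]
[2.8, 2.2, -34.0, 0.0003, -0.0008, 0.0003]
[2.8, 2.2, -34.0, 0.0003, -0.0008, 0.0003]
[2.8, 2.2, -34.0, 0.0003, -0.0008, 0.0003]
```

```bash
python3 -m inch '[[3,0,-34,0,0,0],[3,0,-34,0,0,0],[3,0,-34,0,0,0],[3,0,-34,0,0,0],[3,0,-34,0,0,0],[3,0,-34,0,0,0],[3,0,-34,0,0,0],[3,0,-34,0,0,0],[3,0,-34,0,0,0]]' 
python3 -m inch '[[3,0,-34,0,0,0],[3,0,-34,0,0,0],[3,0,-34,0,0,0],[3,0,-34,0,0,0],[3,0,-34,0,0,0],[3,0,-34,0,0,0],[3,0,-34,0,0,0],[3,0,-34,0,0,0],[3,0,-34,0,0,0],[0,0,0,0,0,0]]' 
python3 - <<'E'
from h import *
plan([.548,-.255,.066],2.25,6)
E
```

```text
clock: 1.85
tool_pos: [0.5088, 0.0553, 0.2385]
eef_rot: [-0.707, -0.015, 0.015, 0.707]
contact_force: [1.0, -0.3, -0.5]
opening: 0.009
clock: 2.68
tool_pos: [0.5474, -0.2572, 0.2384]
eef_rot: [0.709, 0.011, -0.011, -0.705]
contact_force: [0.4, -0.6, -0.2]
opening: 0.005
[0.1, 28.7, 0.6, 0.0011, -0.0013, -0.0]
[0.1, 28.7, 0.5, 0.0011, -0.0013, -0.0]
[0.1, 28.7, 0.5, 0.0011, -0.0013, -0.0]
[0.1, 28.7, 0.5, 0.0011, -0.0013, -0.0]
[0.1, 28.7, 0.4, 0.0011, -0.0013, -0.0]
[0.1, 28.7, 0.4, 0.0011, -0.0013, -0.0]
```

```bash
python3 -m inch '[[0,28.5,0,0,0,0],[0,28.5,0,0,0,0],[0,28.5,0,0,0,0],[0,28.5,0,0,0,0],[0,28.5,0,0,0,0],[0,28.5,0,0,0,0],[0,0,0,0,0,0]]' 
python3 -m inch '[[0,0,10,0,0,0],[0,0,10,0,0,0],[0,0,8,0,0,0],[0,0,6,0,0,0],[0,0,5,0,0,0],[0,0,0,0,0,0]]'
python3 - <<'E'
from h import *
s=snap('top','t1.png');cv2.imwrite('pics/t1c.png',cv2.resize(s['img'][150:250,180:370,::-1],None,fx=4,fy=4))
E
```

```text
clock: 3.27
tool_pos: [0.545, -0.2456, 0.0625]
eef_rot: [-0.705, -0.012, 0.018, 0.709]
contact_force: [-1.2, -0.4, -0.9]
opening: 0.002
clock: 3.77
tool_pos: [0.5479, -0.2083, 0.0693]
eef_rot: [0.707, 0.016, -0.014, -0.707]
contact_force: [-0.5, -1.0, 1.9]
opening: 0.009
```

View pics/t1c.png

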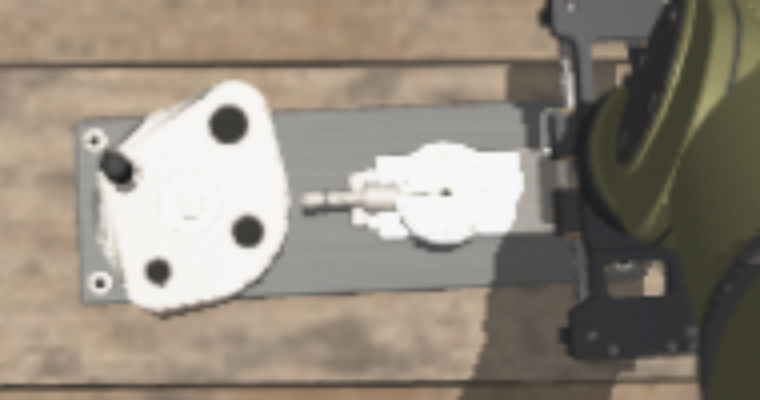

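The slide is moving: the dial has gone from column 300 to about 291, roughly 20 mm, and the plunger tip at (303,200) in the crop is close to the cam. I'll keep pushing gently.

```bash
python3 -m inch '[[0,0,3,0,0,0],[0,0,3,0,0,0],[0,0,2,0,0,0],[0,0,0,0,0,0]]'
python3 -m inch '[[0,0,2,0,0,0],[0,0,0,0,0,0]]'
python3 -m inch '[[0,0,2,0,0,0],[0,0,0,0,0,0]]'
python3 - <<'E'
from h import *
print(r.get_state()['contact_force'])
s=snap('top','t2.png');cv2.imwrite('pics/t2c.png',cv2.resize(s['img'][150:250,180:370,::-1],None,fx=4,fy=4))
W=cloud(s);m=(W[...,2]>.0535)&(W[...,2]<.063)&(abs(W[...,0]-.543)<.03)&(W[...,1]<-.08)&(W[...,1]>-.16);P=W[m];print(P.mean(0),P.min(0),P.max(0))
W=cloud(dict(np.load('pics/top0.npz')));m=(W[...,2]>.0535)&(W[...,2]<.063)&(abs(W[...,0]-.543)<.03)&(W[...,1]<-.08)&(W[...,1]>-.19);P=W[m];print(P.mean(0),P.min(0),P.max(0))
E
```

```text
clock: 4.15
tool_pos: [0.5477, -0.2017, 0.0688]
eef_rot: [0.708, 0.015, -0.013, -0.706]
contact_force: [0.9, -3.6, 3.5]
opening: 0.003
clock: 4.32
tool_pos: [0.5476, -0.1997, 0.0685]
eef_rot: [0.707, 0.015, -0.013, -0.706]
contact_force: [0.1, -5.1, 3.8]
opening: 0.006
clock: 4.48
tool_pos: [0.5475, -0.1977, 0.0684]
eef_rot: [0.707, 0.015, -0.013, -0.707]
contact_force: [1.3, -4.6, 3.6]
opening: 0.008
[ 1.32817092 -4.61032067  3.6466038 ]
[ 0.54259975 -0.11767729  0.05685431] [ 0.51476767 -0.14470528  0.05354834] [ 0.5692057  -0.08126882  0.06193726]
[ 0.54354847 -0.14717937  0.05692093] [ 0.51660495 -0.17437914  0.05351583] [ 0.57123007 -0.1039549   0.06154366]
```

View pics/t2c.png

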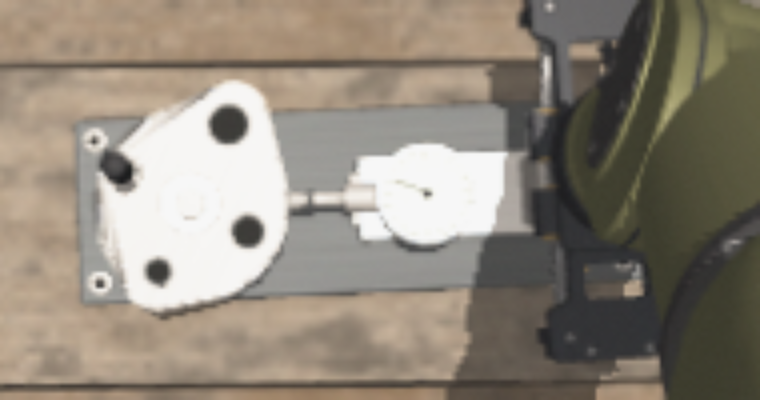

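The plunger now touches the cam and the slide has moved about 29.5 mm, with the needle turned. I'll press on to the stop.

```bash
for i in 1 ; do python3 -m inch '[[0,0,1.5,0,0,0],[0,0,0,0,0,0]]'; done
python3 -m inch '[[0,0,1.5,0,0,0],[0,0,0,0,0,0]]'
python3 -m inch '[[0,0,1,0,0,0],[0,0,0,0,0,0]]'
```

```text
clock: 4.7
tool_pos: [0.5474, -0.1961, 0.0682]
eef_rot: [0.707, 0.015, -0.014, -0.707]
contact_force: [1.4, -5.1, 4.0]
opening: 0.002
clock: 4.87
tool_pos: [0.5474, -0.1961, 0.0682]
eef_rot: [0.708, 0.015, -0.013, -0.706]
contact_force: [1.7, -7.5, 3.9]
opening: 0.005
clock: 5.03
tool_pos: [0.5474, -0.1961, 0.0683]
eef_rot: [0.708, 0.015, -0.013, -0.706]
contact_force: [1.8, -9.7, 2.5]
opening: 0.006
```

Home: the motion stopped and the force is rising. I'll dwell, back off and go up.

```bash
python3 -m inch '[[0,0,1,0,0,0],[0,0,0,0,0,0],[0,0,0,0,0,0],[0,0,0,0,0,0],[0,0,-6,0,0,0],[0,0,-14,0,0,0],[0,-25,0,0,0,0],[0,-35,0,0,0,0],[0,-35,0,0,0,0],[0,0,0,0,0,0]]'
python3 - <<'E'
from h import *
s=snap('top','t3.png');cv2.imwrite('pics/t3c.png',cv2.resize(s['img'][150:250,180:370,::-1],None,fx=4,fy=4))
W=cloud(s);m=(W[...,2]>.0535)&(W[...,2]<.063)&(abs(W[...,0]-.543)<.03)&(W[...,1]<-.08)&(W[...,1]>-.16);P=W[m];print(P.mean(0),P.min(0),P.max(0))
plan([.557,.0522,.17],-43,10)
E
```

```text
clock: 5.87
tool_pos: [0.5503, -0.2126, 0.1681]
eef_rot: [0.707, 0.018, -0.012, -0.706]
contact_force: [1.0, -0.3, 0.7]
opening: 0.004
[ 0.5424807  -0.11600207  0.0567833 ] [ 0.51473789 -0.14257483  0.05371043] [ 0.56923518 -0.08133305  0.06126183]
[1.9, -0.4, 26.4, -0.0002, 0.0792, 0.0005]
[-0.2, -0.5, 26.4, -0.0002, 0.0792, 0.0005]
[-2.3, -0.5, 26.3, -0.0002, 0.0792, 0.0005]
[-4.4, -0.5, 26.1, -0.0002, 0.0792, 0.0005]
[-6.4, -0.5, 25.6, -0.0002, 0.0792, 0.0005]
[-8.4, -0.5, 25.1, -0.0002, 0.0792, 0.0005]
[-10.4, -0.5, 24.3, -0.0002, 0.0792, 0.0005]
[-12.3, -0.5, 23.4, -0.0002, 0.0792, 0.0005]
[-14.1, -0.5, 22.4, -0.0002, 0.0792, 0.0005]
[-15.8, -0.5, 21.2, -0.0002, 0.0792, 0.0005]
```

View pics/t3c.png

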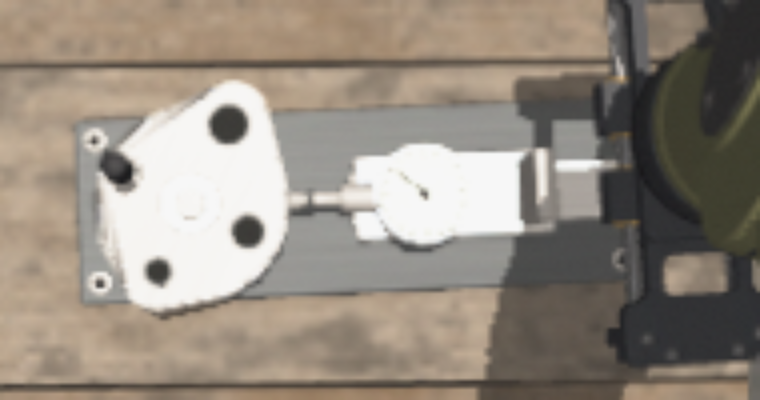

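The slide sits home, about 31 mm on, with the plunger on the round back; the crank at crop (116,166) has not moved. Next: over the crank.

```bash
python3 -m inch '[[2,0,26.5,0,0.079,0],[0,0,26.5,0,0.079,0],[-2.5,0,26.5,0,0.079,0],[-4.5,0,26,0,0.079,0],[-6.5,0,25.5,0,0.079,0],[-8.5,0,25,0,0.079,0],[-10.5,0,24.5,0,0.079,0],[-12,0,23.5,0,0.079,0],[-14,0,22.5,0,0.079,0],[-16,0,21,0,0.079,0],[0,0,0,0,0,0]]' 55
python3 - <<'E'
from h import *
plan([.557,.052,.072],-43,4)
s=snap('side','s4.png');cv2.imwrite('pics/s4c.png',cv2.resize(s['img'][125:265,185:335,::-1],None,fx=4,fy=4))
E
```

```text
clock: 6.83
tool_pos: [0.5532, 0.061, 0.1605]
eef_rot: [-0.658, 0.258, -0.254, 0.66]
contact_force: [0.4, 0.7, 0.0]
opening: 0.621
[2.4, 22.1, -1.0, -0.0001, 0.0023, -0.0018]
[2.3, 22.1, -1.0, -0.0001, 0.0023, -0.0018]
[2.3, 22.1, -1.0, -0.0001, 0.0023, -0.0018]
[2.3, 22.1, -1.0, -0.0001, 0.0023, -0.0018]
```

View pics/s4c.png

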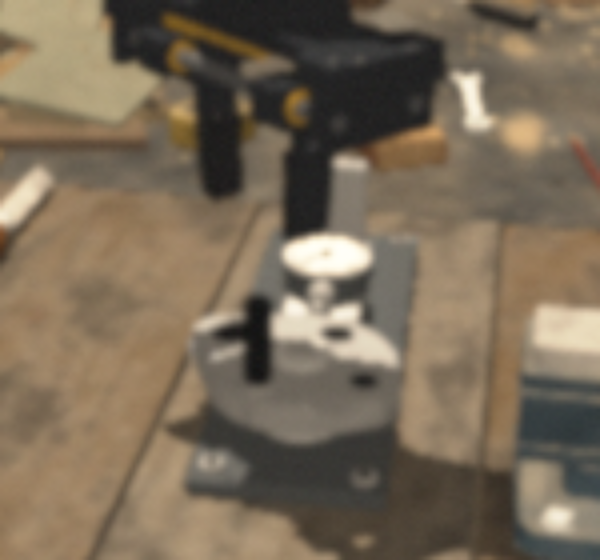

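The side view shows the open fingers above the crank, with the crank at (258,340) in the crop. I'll settle the arm before descending.

```bash
python3 -m inch '[[0,0,0,0,0,0],[0,0,0,0,0,0],[0,0,0,0,0,0]]'
python3 - <<'E'
from h import *
plan([.557,.052,.072],-43,4)
E
```

```text
clock: 7.13
tool_pos: [0.5545, 0.0508, 0.1624]
eef_rot: [0.658, -0.26, 0.259, -0.657]
contact_force: [0.5, 1.2, -0.0]
opening: 0.619
[0.3, 22.6, 0.7, 0.0003, -0.0001, -0.0001]
[0.3, 22.6, 0.7, 0.0003, -0.0001, -0.0001]
[0.3, 22.6, 0.6, 0.0003, -0.0001, -0.0001]
[0.3, 22.6, 0.6, 0.0003, -0.0001, -0.0001]
```

```bash
python3 -m inch '[[1.5,0,2.5,0,0,0],[0,22,0,0,0,0],[0,22,0,0,0,0],[0,22,0,0,0,0],[0,20,0,0,0,0],[0,4,0,0,0,0],[0,0,0,0,0,0],[0,0,0,0,0,0]]'
python3 - <<'E'
from h import *
s=snap('side','s5.png');cv2.imwrite('pics/s5c.png',cv2.resize(s['img'][125:265,185:335,::-1],None,fx=4,fy=4))
E
```

```text
clock: 7.8
tool_pos: [0.5583, 0.0529, 0.0733]
eef_rot: [-0.658, 0.259, -0.259, 0.658]
contact_force: [-0.5, 0.4, 0.5]
opening: 0.623
```

View pics/s5c.png

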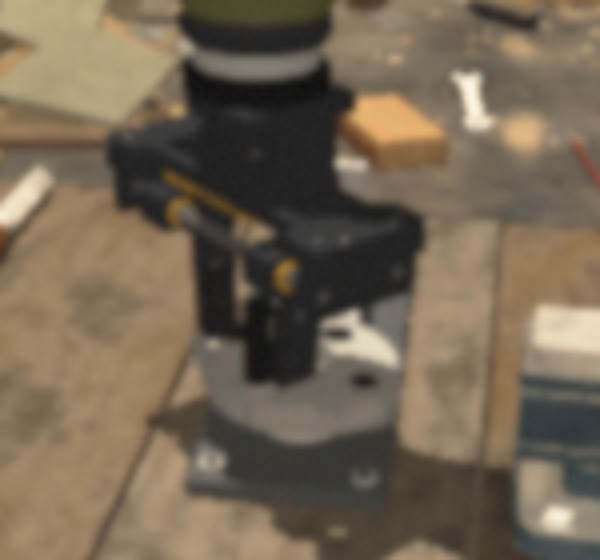

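The handle at (258,335) in the crop stands between the two fingers. I'll close on it.

```bash
python3 -m inch '[[0,0,0,0,0,0],[0,0,0,0,0,0],[0,0,0,0,0,0],[0,0,0,0,0,0],[0,0,0,0,0,0],[0,0,0,0,0,0],[0,0,0,0,0,0],[0,0,0,0,0,0]]' 8 25
python3 - <<'E'
from h import *
st=r.get_state();p=st['tool_pos'];print(p,st['opening']*88.1)
hub=np.array([.537,.0153]);d=p[:2]-hub;print(np.linalg.norm(d),np.degrees(np.arctan2(d[1],d[0])))
R=Rot.from_quat(st['eef_rot'])
a0=np.radians(61.2);a1=np.radians(2.25);n=24
A=np.linspace(a0,a1,n+1);c=.042*np.c_[np.cos(A),np.sin(A),0*A]
for e in np.diff(c,axis=0): print((R.inv().apply(e)*1000).round(1))
E
```

```text
clock: 8.52
tool_pos: [0.5575, 0.0538, 0.0728]
eef_rot: [-0.658, 0.259, -0.258, 0.658]
contact_force: [-0.2, 0.4, 1.4]
opening: 0.174
[0.55753752 0.0537822  0.07281491] 15.332993481952904
0.04361959603972867 61.91165776100018
[ 1.8 -0.   0.4]
[ 1.8 -0.   0.3]
[ 1.8 -0.   0.2]
[ 1.8 -0.   0.2]
[ 1.8 -0.   0.1]
[ 1.8 -0.   0. ]
[ 1.8 -0.  -0.1]
[ 1.8 -0.  -0.1]
[ 1.8 -0.  -0.2]
[ 1.8 -0.  -0.3]
[ 1.8 -0.  -0.4]
[ 1.7 -0.  -0.4]
[ 1.7 -0.  -0.5]
[ 1.7 -0.  -0.6]
[ 1.7 -0.  -0.7]
[ 1.6 -0.  -0.7]
[ 1.6 -0.  -0.8]
[ 1.6 -0.  -0.9]
[ 1.5 -0.  -0.9]
[ 1.5 -0.  -1. ]
[ 1.5 -0.  -1.1]
[ 1.4 -0.  -1.1]
[ 1.4 -0.  -1.2]
[ 1.3 -0.  -1.2]
```

```bash
python3 -m inch '[[1.8,0,0.4,0,0,0],[1.8,0,0.3,0,0,0],[1.8,0,0.2,0,0,0],[1.8,0,0.2,0,0,0],[1.8,0,0.1,0,0,0],[1.8,0,0,0,0,0],[1.8,0,-0.1,0,0,0],[1.8,0,-0.1,0,0,0]]'
python3 -m inch '[[1.8,0,-0.2,0,0,0],[1.8,0,-0.3,0,0,0],[1.8,0,-0.4,0,0,0],[1.7,0,-0.4,0,0,0],[1.7,0,-0.5,0,0,0],[1.7,0,-0.6,0,0,0],[1.7,0,-0.7,0,0,0],[1.6,0,-0.7,0,0,0],[0,0,0,0,0,0]]'
python3 - <<'E'
from h import *
st=r.get_state();p=st['tool_pos'];print(p,st['opening']*88.1,st['contact_force'])
hub=np.array([.537,.0153]);d=p[:2]-hub;print(np.linalg.norm(d),np.degrees(np.arctan2(d[1],d[0])))
s=snap('side','s6.png');cv2.imwrite('pics/s6c.png',cv2.resize(s['img'][125:265,185:335,::-1],None,fx=4,fy=4))
E
```

```text
clock: 9.18
tool_pos: [0.5695, 0.0448, 0.0728]
eef_rot: [-0.658, 0.258, -0.259, 0.658]
contact_force: [-1.5, 3.6, 3.8]
opening: 0.171
clock: 9.93
tool_pos: [0.5775, 0.0324, 0.0728]
eef_rot: [-0.658, 0.258, -0.259, 0.659]
contact_force: [0.3, 4.5, 3.9]
opening: 0.171
[0.57751477 0.03243003 0.07281069] 15.056727598414692 [0.28891545 4.54481228 3.8997604 ]
0.043987323132499444 22.919102006031455
```

View pics/s6c.png

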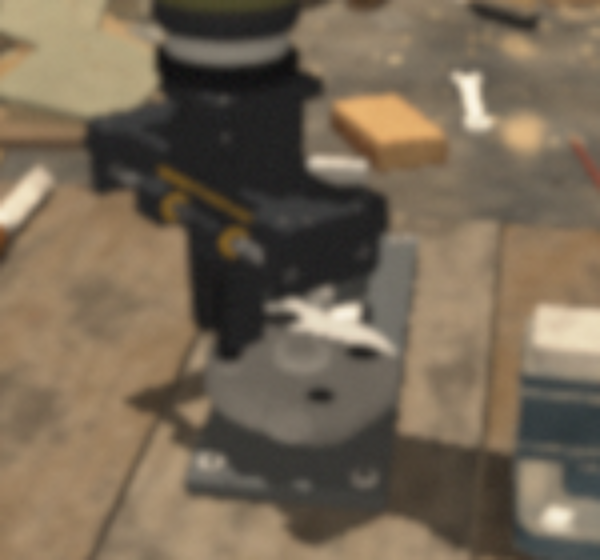

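The cam is turning with the crank, as its holes have rotated clockwise. About 20° remain.

```bash
python3 -m inch '[[1.6,0,-0.8,0,0,0],[1.6,0,-0.9,0,0,0],[1.5,0,-0.9,0,0,0],[1.5,0,-1,0,0,0],[1.5,0,-1.1,0,0,0],[1.4,0,-1.1,0,0,0],[1.4,0,-1.2,0,0,0],[1.3,0,-1.2,0,0,0],[0,0,0,0,0,0],[0,0,0,0,0,0]]'
python3 - <<'E'
from h import *
st=r.get_state();p=st['tool_pos'];print(p,st['contact_force'])
hub=np.array([.537,.0153]);d=p[:2]-hub;print(np.linalg.norm(d),np.degrees(np.arctan2(d[1],d[0])))
s=snap('top','t7.png');cv2.imwrite('pics/t7c.png',cv2.resize(s['img'][150:250,180:370,::-1],None,fx=4,fy=4))
E
```

```text
clock: 10.82
tool_pos: [0.5808, 0.0169, 0.0728]
eef_rot: [0.658, -0.258, 0.26, -0.658]
contact_force: [3.7, 1.5, 0.2]
opening: 0.17
[0.58077996 0.01694899 0.0728342 ] [3.66233696 1.46471843 0.23888324]
0.04381100811173605 2.157050985599297
```

View pics/t7c.png

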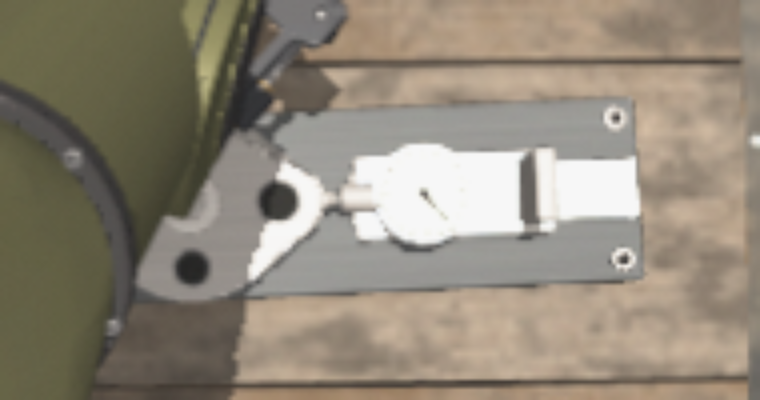

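The higher lobe's nose at (325,198) in the crop points straight at the plunger. I'll let go gently and rise.

```bash
python3 -m inch '[[0,0,0,0,0,0],[0,0,0,0,0,0],[0,0,0,0,0,0],[0,0,0,0,0,0],[0,-10,0,0,0,0],[0,-25,0,0,0,0],[0,-30,0,0,0,0],[0,-30,0,0,0,0],[0,-30,0,0,0,0]]' 50
python3 -m inch '[[-10,0,30,0,0,0],[-10,0,30,0,0,0],[-10,0,30,0,0,0],[-10,0,30,0,0,0],[-10,0,30,0,0,0],[-10,0,30,0,0,0],[0,0,0,0,0,0],[0,0,0,0,0,0]]'
python3 - <<'E'
from h import *
s=snap('top','t8.png');cv2.imwrite('pics/t8c.png',cv2.resize(s['img'][150:250,180:370,::-1],None,fx=4,fy=4))
s=snap('side','s8.png');cv2.imwrite('pics/s8c.png',cv2.resize(s['img'][125:265,185:335,::-1],None,fx=4,fy=4))
print(r.get_state()['tool_pos'])
E
```

```text
clock: 11.62
tool_pos: [0.5788, 0.0179, 0.1995]
eef_rot: [0.658, -0.259, 0.259, -0.658]
contact_force: [0.8, 0.6, -0.2]
opening: 0.569
clock: 12.28
tool_pos: [0.6577, 0.1934, 0.1976]
eef_rot: [-0.658, 0.258, -0.257, 0.659]
contact_force: [-0.2, -0.2, -0.4]
opening: 0.566
[0.65760293 0.1893202  0.19800221]
```

View pics/t8c.png

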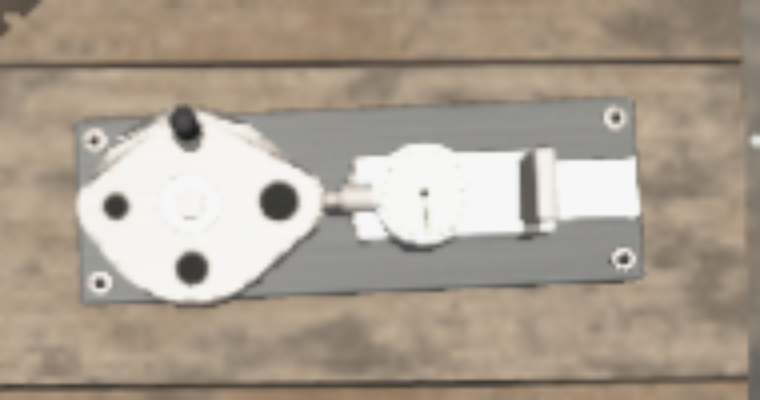

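View pics/s8c.png

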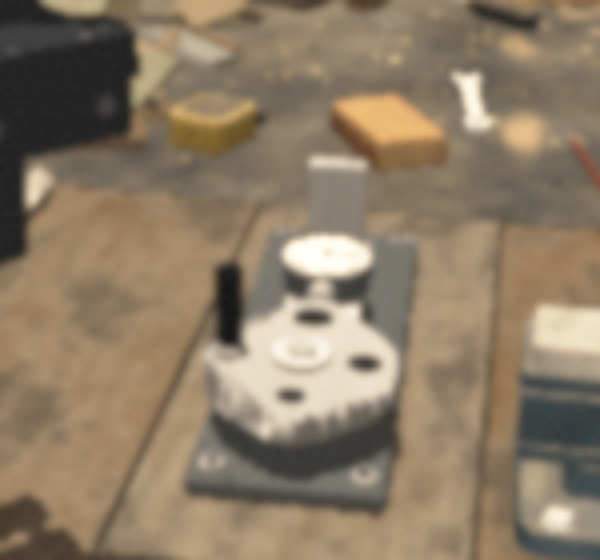

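```bash
python3 - <<'E'
from h import *
s=dict(np.load('pics/top0.npz'))
s=dict(np.load('pics/t8.npz'))
g=lambda u,v,z:ray(s,(u+.5)/4-.5+180,(v+.5)/4-.5+150,z)
hub=g(189,203,.061)
for n,a in dict(crank=(184,117,.11),big=(278,201,.053),small=(116,206,.053),dial=(422,193,.058),tab=(544,190,.097)).items():
    d=(g(*a)-hub)[:2];print(n,np.linalg.norm(d),np.degrees(np.arctan2(d[1],d[0])))
W=cloud(s);m=(W[...,2]>.0535)&(W[...,2]<.063)&(abs(W[...,0]-.543)<.03)&(W[...,1]<-.08)&(W[...,1]>-.16);P=W[m];print(P.mean(0),P.min(0),P.max(0))
for n in('t3','t7','t8'):
    cv2.imwrite(f'pics/d_{n}.png',cv2.resize(np.load(f'pics/{n}.npz')['img'][183:215,265:305,::-1],None,fx=8,fy=8,interpolation=cv2.INTER_CUBIC))
a=[cv2.imread(f'pics/d_{n}.png') for n in('t3','t7','t8')];a=[cv2.resize(i,(260,208)) for i in a];cv2.imwrite('pics/dials.png',cv2.hconcat(a))
E
```

```text
crank 0.04304889383868224 -0.6102236225779021
big 0.049784888232224975 -88.72253909660438
small 0.0417622869839902 91.24928590488311
dial 0.13088221054508445 -87.99991388377506
tab 0.1933343883569714 -89.04302469319626
[ 0.54227575 -0.11615281  0.05687923] [ 0.5146734  -0.14236653  0.05369716] [ 0.56921307 -0.08806388  0.06212717]
```

View pics/dials.png

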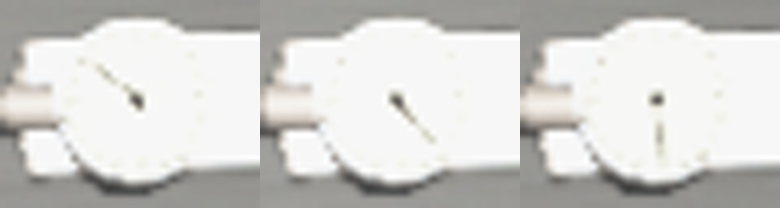

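The needle has turned from the upper left (about 0.004 on the round back) to straight down (about 0.024 by proportion), and the lobe lies within about 1° of the plunger line. The arm is clear, so I'll hand in.

```bash
python3 -m inch '[[0,0,0,0,0,0],[0,0,0,0,0,0],[0,0,0,0,0,0]]'; python3 -c "
from plant import r
print(r.finish_job())"
```

```text
clock: 12.63
tool_pos: [0.658, 0.1895, 0.1981]
eef_rot: [0.658, -0.259, 0.259, -0.658]
contact_force: [-0.4, 0.2, 0.3]
opening: 0.569
the job is handed in; nothing more can be done
None
```

I pushed the dial indicator home by its tab, then turned the cam about 60° clockwise by the crank. I let go with the plunger on top of the higher lobe and handed the job in at about 12.7 s; no verdict is reported.

**Slide:** it moved about 31 mm and stopped hard against its stop, with the pushing force climbing to about 10 N. I held it there about 0.4 s with the plunger on the round back. In the last picture the tab measured about 193 mm from the spindle, against the 195 mm stop and within the camera error. The dial had not moved since the slide was pushed home.

**Lobe:** its hole lies at −88.7° from the spindle and the indicator line at −88.0°, so the lobe is centred to within about 1°. Sighting on the tab instead gave −89.0°.

**Plunger reading:** I could only read it from the dial needle. It went from the upper left on the round back (about 0.004) to straight down, which is about 0.024 by proportion. It rose from about 0.020 to 0.024 as I let go, meaning the cam settled a little closer to the top.

**Arm:** it ended standing still and clear of everything, at z = 0.20 m, with contact force near zero.

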